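# Build the sieve stack on the shaker

## Robot

A 6-joint arm with a two-finger parallel gripper is mounted at the origin on a cart in front of the work surface, level with it; the furniture and walls round the work are solid. World frame = base frame: x ahead of the robot, y to its left, z up, the work surface at z = 0. Lengths are in m, angles in rad, forces in N, time in s.
With the tool pointing down it reaches from about 0.375 to 0.9 m from the base axis. Payload 3.1 kg.
Tool frame: the origin (TCP) lies between the finger pads; the fingertips stand 8 mm ahead of it and the grasp point (between the pads) lies 11 mm behind it; z points along the fingers, y is the line along which they close (so a half turn about z gives the same grasp; the last joint's range is limited). The gripper opens to 85 mm and grips with 20 to 120 N. Pads are 22 mm wide; open, the fingers measure 114 mm over their backs; the gripper's body (76 mm by 85 mm) begins 54 mm behind the grasp point. The pads swing forward as they close: fully open they stand 13 mm farther back than shut.
Start: joints at [1.022, 0.527, 1.433, -0, 1.181, -0.178], TCP at [0.226, 0.583, 0.239] pointing down, gripper open.
Joint ranges: [-3.08, 3.08], [-0.75, 2.2], [0.22, 2.44], [-1.43, 4.57], [0, 2.65], [-2.85, 2.85]. Speed limits (rad/s): [2.79, 2.79, 3.14, 3.14, 3.14, 3.14].

## Interface

Orientations are given as a unit quaternion [x, y, z, w].
In Python, from station import readout, cams, sign_off gives the robot as it stands.
- The arm moves only by the tool send_rows, never from a script. Its argument "commands" is text: rows parted by semicolons, each of 5 numbers parted by spaces: the finger opening in mm, from 0 to 85.4, then the shift along the tool's x, y, z each as a share of 0.02 m, from -1 to 1, then the turn about the tool's z as a share of 4 degrees, from -1 to 1. In form: grip dx dy dz spin; .... A call has 1 to 20 rows; each row shifts and turns the commanded pose from where the row before left it, along the tool's axes as they then stand; what a row does not reach is not made up. A row lasts 1/12 s, in which the tool goes at most 41.7 mm and 7.16 degrees, less where a joint would pass 70% of its speed; a pose out of reach is approached as far as the arm can. A call with a number of a shift or a turn outside -1 to 1 is refused whole. A call with a gripper value outside its range is refused whole. The fingers move at their own pace and stop on an object; "grip_force" is the grip in N (left out, the last holds). Time passes only in rows, so rows that do not move let the fingers close. It gives the time, the measured TCP pose, the force, the opening and the grip force at its end, in the units of the state.
- readout.sense(): the state, without advancing time (a new reading comes with each control period).
- cams.snapshot(name): name is "scene" or "side" or "wrist"; returns a dict with "pixels" (400x640x3 uint8, red, green, blue), "intrinsics" (3x3 intrinsics, pixels), "dist" ([k1, k2, p1, p2, k3] as OpenCV has them; the pictures are not rectified), "eye" and "rotation" of the camera in the world. Camera axes: x right, y down, z forward; pixel columns grow to the right and rows downward; lengths in m; the calibration is good to about 2 mm. A picture is of the moment at which its call begins. There is no depth.
- sign_off(): hands the job in; it is judged then, once.
The state is a dict: "t": time; "q": joint angles; "qd": joint speeds; "tau": joint torques, N m; "tcp_pos": TCP position; "tool_rot": TCP orientation; "force": force on the tool from outside, world axes, zero at the start; "ft_torque": the same for the moment, N m; "finger_gap": opening from 0.0 (shut) to 1.0 (fully open); "gripper_force": force on a finger pad.
Only numpy, scipy, OpenCV 4.12 (cv2) and the standard library are available. Lean on these libraries where they do the work, as an engineer would, in place of code of your own. Each camera call takes 0.05 s, during which the arm holds its last target. There are 200 camera calls.

## Task

Build the sieve stack on the shaker's receiver pan with the finest mesh lowest: the blue sieve on the pan, then the yellow, then the red, and the black lid on top, each fully seated and level in the one below. Leave the spare green sieve and the sample vial standing where they are.

Things in the scene. Friction and masses are not known exactly. Their poses are not given: they have to be found in the camera images.
- shaker: White sieve shaker, fixed, at left or right: box 150 x 120 x 40 mm, reaching 95 mm to its -x (dial end) and 55 mm to +x. Origin: bench level under the axis of the bare-metal receiver pan clamped on top; z up. Pan 58 mm wide, rim 80 mm above the origin, bore 52 mm wide, 30 mm deep. A part seated on the pan has its origin 70 mm above this origin.
- blue_sieve: Loose stacking sieve with a blue frame and fine mesh, 58 mm wide, 40 mm high, 40-85 g. Origin: underside centre; z up; any yaw. Foot: 40 mm wide, tapering out to 48.4 mm, 10 mm high; above it a round body 58 mm wide (grip here) with open bore 52 mm wide, 28 mm deep. The foot drops into the bore of the part below until the body rests on its rim: stacked origins are 30 mm apart.
- yellow_sieve: Loose stacking sieve with a yellow frame and medium mesh, 58 mm wide, 40 mm high, 40-85 g. Origin: underside centre; z up; any yaw. Foot: 40 mm wide, tapering out to 48.4 mm, 10 mm high; above it a round body 58 mm wide (grip here) with open bore 52 mm wide, 28 mm deep. The foot drops into the bore of the part below until the body rests on its rim: stacked origins are 30 mm apart.
- red_sieve: Loose stacking sieve with a red frame and coarse mesh, 58 mm wide, 40 mm high, 40-85 g. Origin: underside centre; z up; any yaw. Foot: 40 mm wide, tapering out to 48.4 mm, 10 mm high; above it a round body 58 mm wide (grip here) with open bore 52 mm wide, 28 mm deep. The foot drops into the bore of the part below until the body rests on its rim: stacked origins are 30 mm apart.
- lid: Loose black lid, 58 mm wide, 42 mm high, 40-85 g. Origin: underside centre; z up. The same 10 mm high foot as the sieves, then a disc 58 mm wide from 10 to 18 mm height, then a round knob 20 mm wide from 18 to 41 mm height (grip here). Seats in a sieve's bore as the sieves do, its origin then 30 mm above that sieve's origin.
- green_sieve: Spare sieve with a green plastic frame, same size and form as the other sieves; not used, stays where it stands.
- vial: Loose small clear glass sample vial with a black cap, 22 mm across, 45 mm high, upright; stays where it stands. Origin: centre of its underside; z up.
- brush_bowl: Fixed pale bowl of brushes, 144 mm across, 94 mm high, on the other side of the bench from the shaker. Origin: centre of its underside.

How it is judged:
By the outcome, as a careful person would: the job done as asked, in the order asked, and still so for the second after the job is handed in, with the robot touching nothing.
It also fails if it takes over 128 s, if anything falls off the work surface, if the arm or the gripper's body presses on something with over 40 N, if the wrist force passes 120 N, or if a joint passes its speed limit or range.

## Working session

There is one attempt and no reset: what is moved stays moved. The work goes in short steps, Python scripts to look and compute and a tool call to move; the robot and the scene stay as the last step left them, time stands still between calls to the robot, and variables do not carry over. Pictures are saved under pics/ and viewed, at most 14 in all, crops included, and the job is handed in when it is done.

Besides the shell and the picture viewer there is one more tool, called after ">>>" by a JSON object that holds its "name" and its "arguments", one argument or row to a line. send_rows: Moves the arm, as the interface text tells. Its arguments: {"type":"object","properties":{"commands":{"type":"string"},"grip_force":{"type":"number"}},"required":["commands"]}

```bash
mkdir -p pics; python3 - <<'E'
from station import readout,cams
import cv2,pickle
s=readout.sense();print({k:s[k] for k in('t','tcp_pos','tool_rot','force','finger_gap')})
for n in('scene','side'):
    d=cams.snapshot(n);pickle.dump(d,open(n+'.pkl','wb'))
    cv2.imwrite(f'pics/{n}0.png',d['pixels'][:,:,::-1]);print(n,d['eye'],d['rotation'],d['intrinsics'],d['dist'])
E
```

```text
{'t': 0.0, 'tcp_pos': array([0.22549357, 0.5821427 , 0.23832229]), 'tool_rot': array([ 1.83861831e-01,  9.82951485e-01, -1.02863062e-03, -3.83835612e-04]), 'force': array([0.31469421, 0.21666771, 0.21880842]), 'finger_gap': 0.9987499902168256}
scene [ 0.06928834 -0.77455546  0.80510999] [ 0.8677091  -0.24428343  0.11782151 -0.41656286] [[453.27925889   0.         329.5804356 ]
 [  0.         453.27925889 211.36700478]
 [  0.           0.           1.        ]] [0.00623753 0.         0.         0.         0.        ]
side [ 0.50302762 -0.7592323   0.55116025] [ 0.8809556  -0.05568162  0.016004   -0.46963885] [[373.87369412   0.         315.66701338]
 [  0.         373.87369412 202.8656626 ]
 [  0.           0.           1.        ]] [-0.08709083  0.          0.          0.          0.        ]
```

View pics/scene0.png

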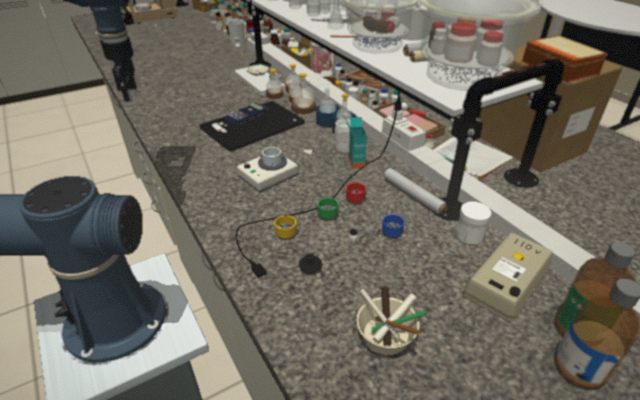

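View pics/side0.png

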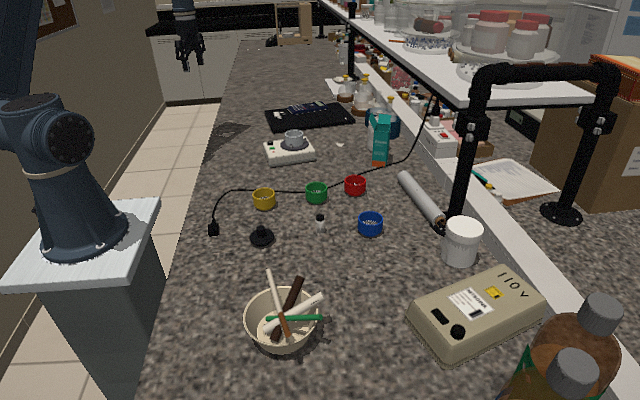

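The scene shows the shaker pan at (271,155), yellow (286,226), green (328,209), red (356,192), blue (393,225), lid (310,264) and vial (353,233). The side view shows the same objects: pan (293,138), yellow (264,199), green (317,193), red (355,185), blue (370,224), lid (261,237) and vial (320,222).

```bash
cat > h.py <<'E'
import numpy as np,cv2
from scipy.spatial.transform import Rotation as R
def ray(d,uv):
    p=cv2.undistortPoints(np.array([[uv]],float),d['intrinsics'],d['dist'])[0,0]
    return R.from_quat(d['rotation']).as_matrix()@np.r_[p,1] if np.size(d['rotation'])==4 else d['rotation']@np.r_[p,1]
def onz(d,uv,z):
    r=ray(d,uv);return d['eye']+r*(z-d['eye'][2])/r[2]
def tri(a,ua,b,ub):
    ra,rb=[x/np.linalg.norm(x) for x in(ray(a,ua),ray(b,ub))]
    s=np.linalg.lstsq(np.c_[ra,-rb],b['eye']-a['eye'],rcond=None)[0]
    p,q=a['eye']+s[0]*ra,b['eye']+s[1]*rb
    return (p+q)/2,np.linalg.norm(p-q)
E
python3 - <<'E'
from h import *;import pickle
a,b=[pickle.load(open(n+'.pkl','rb')) for n in('scene','side')]
P=dict(pan=((271,155),(293,135)),yellow=((286,226),(264,199)),green=((328,209),(317,193)),red=((356,192),(355,185)),blue=((393,225),(370,224)),lid=((310,264),(261,237)),vial=((353,233),(320,222)),bowl=((388,325),(281,320)))
for k,(u,v) in P.items():
    z=.075 if k=='pan' else .022
    t,e=tri(a,u,b,v);print(k,t.round(3),round(e,4),onz(a,u,z).round(3)[:2],onz(b,v,z).round(3)[:2])
E
```

```text
pan [0.543 0.343 0.069] 0.0055 [0.537 0.33 ] [0.544 0.336]
yellow [0.449 0.066 0.02 ] 0.0028 [0.449 0.066] [0.449 0.061]
green [0.589 0.081 0.013] 0.0022 [0.582 0.07 ] [0.588 0.069]
red [0.696 0.1   0.018] 0.0001 [0.693 0.096] [0.695 0.094]
blue [ 0.697 -0.075  0.017] 0.0019 [ 0.694 -0.079] [ 0.695 -0.083]
lid [ 0.44  -0.078  0.008] 0.0 [ 0.434 -0.09 ] [ 0.442 -0.095]
vial [ 0.582 -0.055  0.023] 0.0065 [ 0.585 -0.05 ] [ 0.58  -0.058]
bowl [ 0.479 -0.339  0.033] 0.0025 [ 0.486 -0.331] [ 0.478 -0.332]
```

>>> {"name": "send_rows", "arguments": {
  "commands": "85 0 0 0 -1;85 0 0 0 -1;85 0 0 0 -1;85 0 0 0 -1;85 0 0 0 -1;85 0 0 0 -0.3;85 -1 -0.77 0 0;85 -1 -0.77 0 0;85 -1 -0.77 0 0;85 -1 -0.77 0 0;85 -1 -0.77 0 0;85 -1 -0.77 0 0;85 -1 -0.77 0 0;85 -1 -0.77 0 0;85 -1 -0.77 0 0;85 -1 -0.77 0 0;85 -1 -0.77 0 0;85 -1 -0.77 0 0;85 -1 -0.77 0 0;85 -1 -0.77 0 0",
  "grip_force": 40
}}

```text
t: 1.77
tcp_pos: [0.5066, 0.3662, 0.239]
tool_rot: [0.001, 1.0, -0.0, -0.0]
force: [0.3, 1.0, 0.0]
finger_gap: 0.996
gripper_force: 0.0
```

```bash
cat >> h.py <<'E'
def look(n):
    from station import cams,readout;import pickle
    d=cams.snapshot('wrist');pickle.dump(d,open(n+'.pkl','wb'))
    cv2.imwrite(f'pics/{n}.png',d['pixels'][:,:,::-1]);s=readout.sense()
    print(round(s['t'],2),s['tcp_pos'].round(4),s['tool_rot'].round(4),s['force'].round(2),s['finger_gap'].round(3),'eye',d['eye'].round(3))
    return d
E
python3 -c "
from h import *
look('w1')"
```

```text
Traceback (most recent call last):
  File "h.py", line 17, in look
    print(round(s['t'],2),s['tcp_pos'].round(4),s['tool_rot'].round(4),s['force'].round(2),s['finger_gap'].round(3),'eye',d['eye'].round(3))
                                                                                           ^^^^^^^^^^^^^^^^^^^^^
AttributeError: 'float' object has no attribute 'round'
```

View pics/w1.png

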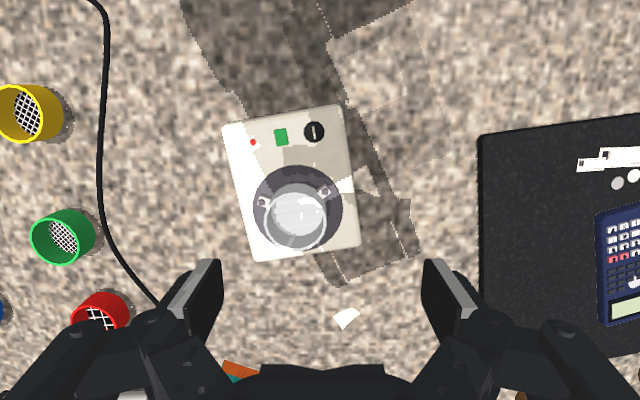

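The wrist view shows the shaker with its pan rim around (297,217), yellow's rim at (20,112) and green's at (57,242). I'll project these and enlarge the pan.

```bash
sed -i "s/s\['finger_gap'\].round(3)/round(s['finger_gap'],3)/" h.py; python3 - <<'E'
from h import *;import pickle
d=pickle.load(open('w1.pkl','rb'));print(d['eye'],d['intrinsics'][0],d['rotation'])
for n,u,z in(('pan',(297,217),.08),('panL',(264,217),.08),('panR',(329,217),.08),('yel',(20,112),.04),('green',(57,242),.04)):print(n,onz(d,u,z).round(4))
cv2.imwrite('pics/w1c.png',cv2.resize(d['pixels'][140:280,210:380,::-1],None,fx=4,fy=4,interpolation=cv2.INTER_CUBIC))
E
```

```text
[0.43132937 0.36659857 0.3741069 ] [345.10369374   0.         321.85392022] [0.69894888 0.69927422 0.10612256 0.10594349]
pan [0.5407 0.3441 0.08  ]
panL [0.5407 0.3141 0.08  ]
panR [0.5407 0.3732 0.08  ]
yel [0.4464 0.0694 0.04  ]
green [0.5856 0.0769 0.04  ]
```

View pics/w1c.png

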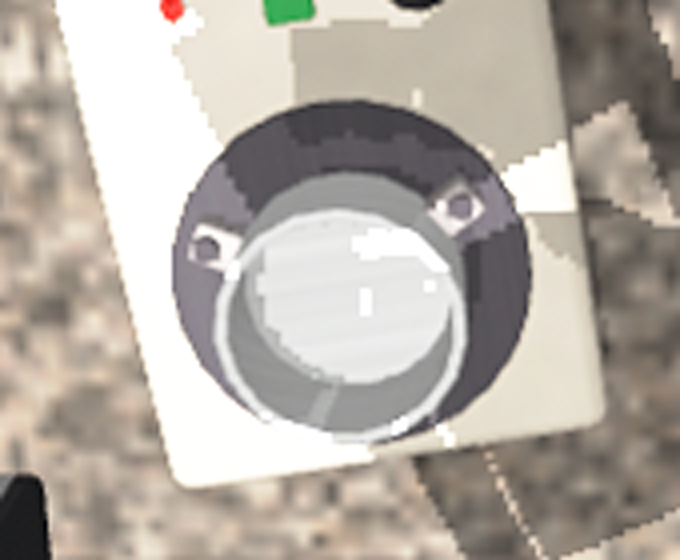

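>>> {"name": "send_rows", "arguments": {
  "commands": "85 -0.4 -1 0 0;85 -0.4 -1 0 0;85 -0.4 -1 0 0;85 -0.4 -1 0 0;85 -0.4 -1 0 0;85 -0.4 -1 0 0;85 -0.4 -1 0 0;85 -0.4 -1 0 0;85 -0.4 -1 0 0;85 -0.4 -1 0 0;85 -0.4 -1 0 0;85 -0.4 -1 0 0;85 -0.4 -1 0 0;85 -0.4 -1 0 0;85 -0.4 -1 0 0;85 -0.4 -1 0 0;85 -0.4 -1 0 0;85 -0.4 -1 0 0;85 -0.4 -1 0 0;85 -0.4 -1 0 0"
}}

```text
t: 3.48
tcp_pos: [0.666, -0.0336, 0.2389]
tool_rot: [0.0, 1.0, 0.0, -0.0]
force: [-0.9, -0.1, 0.4]
finger_gap: 0.996
gripper_force: 0.0
```

>>> {"name": "send_rows", "arguments": {
  "commands": "85 0 -1 1 0;85 0 -1 1 0;85 0 -0.2 0 0;85 0 0 0 0;85 0 0 0 0"
}}

```text
t: 3.9
tcp_pos: [0.6662, -0.0763, 0.1997]
tool_rot: [0.0, 1.0, 0.0, 0.0]
force: [-0.6, 0.4, 0.1]
finger_gap: 0.993
gripper_force: 0.0
```

```bash
python3 -c "
from h import *
look('w2')"
```

```text
3.95 [ 0.6665 -0.0758  0.2003] [-2.e-04  1.e+00  1.e-04  8.e-04] [-0.12 -0.17 -0.27] 0.993 eye [ 0.591 -0.076  0.335]
```

View pics/w2.png

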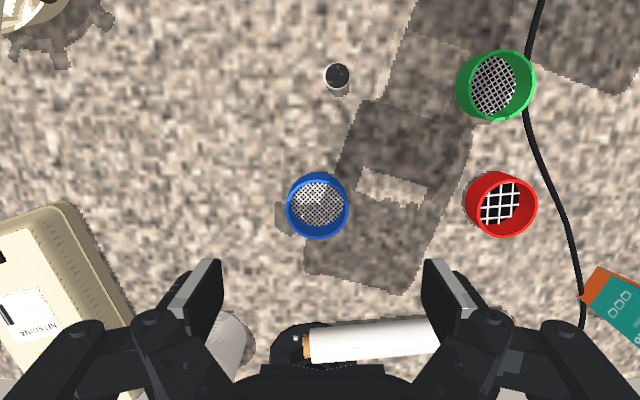

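Blue's rim is centred at (318,209), red's at (506,207), green's at (501,84), and the vial is at (337,75).

```bash
python3 - <<'E'
from h import *;import pickle
d=pickle.load(open('w2.pkl','rb'))
w=pickle.load(open('w1.pkl','rb'));print('pan',onz(w,(295.3,221.3),.08).round(4))
for n,u,z in(('blue',(318,209),.04),('L',(286,209),.04),('R',(349,209),.04),('red',(506,207),.04),('green',(501,84),.04),('vial',(337,75),.045),('roll',(370,340),.02)):print(n,onz(d,u,z).round(4))
hsv=cv2.cvtColor(d['pixels'],cv2.COLOR_RGB2HSV)
m=((hsv[...,0]>105)&(hsv[...,0]<125)&(hsv[...,1]>150)&(hsv[...,2]>60)).astype(np.uint8);m[300:]=0
c=max(cv2.findContours(m,0,2)[0],key=cv2.contourArea);print(cv2.boundingRect(c))
m=(((hsv[...,0]<6)|(hsv[...,0]>174))&(hsv[...,1]>150)&(hsv[...,2]>60)).astype(np.uint8);m[300:]=0
c=max(cv2.findContours(m,0,2)[0],key=cv2.contourArea);print(cv2.boundingRect(c))
E
```

```text
pan [0.5449 0.3425 0.08  ]
blue [ 0.693  -0.0791  0.04  ]
L [ 0.6931 -0.108   0.04  ]
R [ 0.693  -0.0511  0.04  ]
red [0.6912 0.0932 0.04  ]
green [0.5838 0.0725 0.04  ]
vial [ 0.5784 -0.0637  0.045 ]
roll [ 0.8538 -0.0221  0.02  ]
(285, 172, 63, 67)
(465, 172, 73, 67)
```

>>> {"name": "send_rows", "arguments": {
  "commands": "85 -0.7 -0.15 1 0;85 -0.63 0 1 0;85 0 0 1 0;85 0 0 1 0;85 0 0 1 0;85 0 0 1 0;85 0 0 1 0;85 0 0 1 0;85 0 0 0.8 0;85 0 0 0.35 0;85 0 0 0 0;50 0 0 0 0;50 0 0 0 0;50 0 0 0 0;50 0 0 0 0;50 0 0 0 0;50 0 0 0 0",
  "grip_force": 40
}}

```text
t: 5.37
tcp_pos: [0.6943, -0.0799, 0.0186]
tool_rot: [-0.0, 1.0, -0.0, 0.002]
force: [0.7, 1.4, 7.1]
finger_gap: 0.67
gripper_force: 43.1
```

>>> {"name": "send_rows", "arguments": {
  "commands": "50 0 0 -0.5 0;50 0 0 -1 0;50 0 0 -1 0;50 0 0 -1 0;50 0 0 -1 0;50 0.35 1 -1 0;50 0.35 1 -1 0;50 0.35 1 -1 0;50 0.35 1 -1 0;50 0.35 1 -0.5 0;50 0.35 1 0 0;50 0.35 1 0 0;50 0.35 1 0 0;50 0.35 1 0 0;50 0.35 1 0 0;50 0.35 1 0 0;50 0.35 1 0 0;50 0.35 1 0 0;50 0.35 1 0 0;50 0.35 1 0 0"
}}

```text
t: 7.03
tcp_pos: [0.5867, 0.2209, 0.1968]
tool_rot: [-0.0, 1.0, -0.0, -0.0]
force: [0.9, 0.8, -0.9]
finger_gap: 0.665
gripper_force: 42.8
```

>>> {"name": "send_rows", "arguments": {
  "commands": "50 0.37 1 0 0;50 0.37 1 0 0;50 0.37 1 0 0;50 0.37 1 0 0;50 0.37 1 0 0;50 0.35 1 0 0;50 0 0.1 0 0;50 0 0 0 0;50 0 0 0 0;50 0 0 0 0"
}}

```text
t: 7.87
tcp_pos: [0.5438, 0.3412, 0.1964]
tool_rot: [0.0, 1.0, -0.0, 0.0]
force: [-0.6, -0.0, -0.6]
finger_gap: 0.671
gripper_force: 42.9
```

```bash
python3 -c "
from h import *
look('w3')"
```

```text
7.92 [0.5439 0.3411 0.1964] [ 6.e-04  1.e+00 -2.e-04 -1.e-04] [-0.94  0.05 -0.43] 0.671 eye [0.468 0.342 0.332]
```

View pics/w3.png

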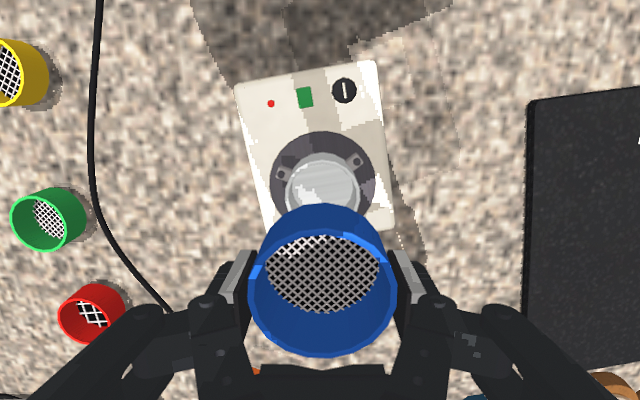

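The blue sieve is held level with its rim centre near (322,293). The pan behind it is centred at about x=322 px, so they line up.

>>> {"name": "send_rows", "arguments": {
  "commands": "50 -0.05 0.05 1 0;50 0 0 1 0;50 0 0 1 0;50 0 0 1 0;50 0 0 0.4 0;50 0 0 0.3 0;50 0 0 0.25 0;50 0 0 0.2 0;50 0 0 0.15 0;50 0 0 0.1 0;50 0 0 0 0;50 0 0 0 0"
}}

```text
t: 8.92
tcp_pos: [0.5454, 0.3427, 0.0888]
tool_rot: [-0.0, 1.0, -0.0, 0.001]
force: [1.9, -2.8, -1.1]
finger_gap: 0.671
gripper_force: 43.0
```

>>> {"name": "send_rows", "arguments": {
  "commands": "50 0 0 0.05 0;50 0 0 0.05 0;50 0 0 0 0;50 0 0 0 0"
}}

```text
t: 9.25
tcp_pos: [0.5455, 0.3427, 0.0886]
tool_rot: [-0.0, 1.0, -0.0, 0.001]
force: [0.1, -5.9, 8.4]
finger_gap: 0.671
gripper_force: 43.8
```

>>> {"name": "send_rows", "arguments": {
  "commands": "60 0 0 0 0;70 0 0 0 0;85 0 0 0 0;85 0 0 0 0;85 0 0 -0.5 0;85 0 0 -1 0;85 0 0 -1 0;85 0 0 -1 0;85 0 0 -1 0;85 0 0 -1 0;85 0.4 -1 0 0;85 0.4 -1 0 0;85 0.4 -1 0 0;85 0.4 -1 0 0;85 0.4 -1 0 0;85 0.4 -1 0 0;85 0.4 -1 0 0;85 0.4 -1 0 0;85 0.4 -1 0 0;85 0.4 -1 0 0"
}}

```text
t: 10.92
tcp_pos: [0.4641, 0.1427, 0.1969]
tool_rot: [-0.0, 1.0, 0.0, 0.0]
force: [0.2, 0.5, 0.0]
finger_gap: 0.996
gripper_force: 0.0
```

>>> {"name": "send_rows", "arguments": {
  "commands": "85 0.4 -1 0 0;85 0.4 -1 0 0;85 0.4 -1 0 0;85 0.4 -0.7 0 0;85 0.2 0 0 0;85 0 0 0 0;85 0 0 0 0"
}}

```text
t: 11.5
tcp_pos: [0.4289, 0.0696, 0.1967]
tool_rot: [-0.0, 1.0, 0.0, 0.001]
force: [0.2, 0.7, 0.4]
finger_gap: 0.997
gripper_force: 0.0
```

```bash
python3 -c "
from h import *
look('w4')"
```

```text
11.55 [0.4292 0.0698 0.1967] [-4.e-04  1.e+00  1.e-04  7.e-04] [0.52 0.2  0.36] 0.994 eye [0.353 0.07  0.332]
```

View pics/w4.png

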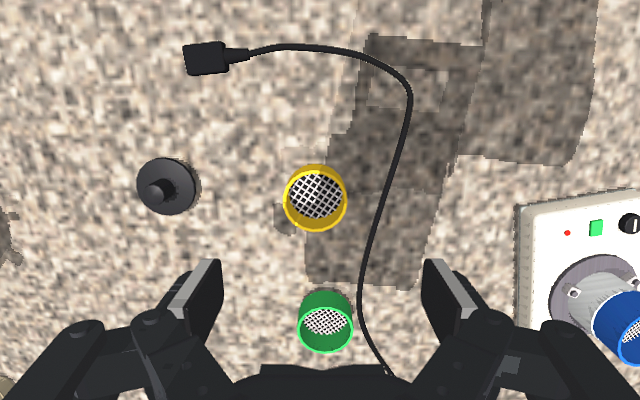

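Yellow's rim is centred at (315,200) and the lid disc at (166,186) with its knob top near (158,188). Blue is standing on the pan at the right edge.

```bash
python3 - <<'E'
from h import *;import pickle
d=pickle.load(open('w4.pkl','rb'))
for n,u,z in(('yellow',(315,200),.04),('liddisc',(166,186),.018),('knob',(158,188),.041),('green',(325,331),.04)):print(n,onz(d,u,z).round(4))
E
```

```text
yellow [0.4464 0.0642 0.04  ]
liddisc [ 0.4396 -0.0782  0.018 ]
knob [ 0.4351 -0.0748  0.041 ]
green [0.5861 0.0736 0.04  ]
```

>>> {"name": "send_rows", "arguments": {
  "commands": "85 -0.5 -0.22 1 0;85 -0.4 0 1 0;85 0 0 1 0;85 0 0 1 0;85 0 0 1 0;85 0 0 1 0;85 0 0 1 0;85 0 0 1 0;85 0 0 0.6 0;85 0 0 0.3 0;85 0 0 0 0;50 0 0 0 0;50 0 0 0 0;50 0 0 0 0;50 0 0 0 0;50 0 0 0 0;50 0 0 0 0"
}}

```text
t: 12.97
tcp_pos: [0.4473, 0.0649, 0.0195]
tool_rot: [-0.0, 1.0, -0.0, 0.001]
force: [-0.7, 2.2, 7.6]
finger_gap: 0.678
gripper_force: 42.7
```

>>> {"name": "send_rows", "arguments": {
  "commands": "50 0 0 -0.5 0;50 0 0 -1 0;50 0 0 -1 0;50 0 0 -1 0;50 0 0 -1 0;50 -0.35 1 -1 0;50 -0.35 1 -1 0;50 -0.35 1 -1 0;50 -0.35 1 -1 0;50 -0.35 1 -0.5 0;50 -0.35 1 0 0;50 -0.35 1 0 0;50 -0.35 1 0 0;50 -0.35 1 0 0;50 -0.35 1 0 0;50 -0.35 1 0 0;50 -0.35 1 0 0;50 -0.35 1 0 0;50 -0.35 0.9 0 0;50 0 0 0 0"
}}

```text
t: 14.63
tcp_pos: [0.5454, 0.3458, 0.1991]
tool_rot: [-0.001, 1.0, 0.001, 0.001]
force: [-0.1, 0.7, -0.3]
finger_gap: 0.668
gripper_force: 43.1
```

>>> {"name": "send_rows", "arguments": {
  "commands": "50 0 0 0 0;50 0 0 0 0"
}}

```text
t: 14.8
tcp_pos: [0.5435, 0.3419, 0.1984]
tool_rot: [-0.0, 1.0, -0.001, -0.001]
force: [-0.7, 0.9, 0.5]
finger_gap: 0.677
gripper_force: 43.0
```

```bash
python3 -c "
from h import *
look('w5')"
```

```text
14.85 [0.5436 0.3417 0.1984] [ 1.e-04  1.e+00 -5.e-04 -7.e-04] [-0.64 -0.39 -1.63] 0.673 eye [0.468 0.342 0.334]
```

View pics/w5.png

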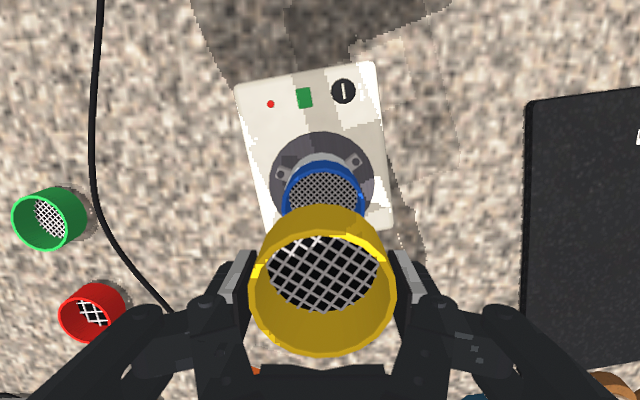

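Blue sits in the pan at (324,195), and yellow is held level with its rim centre near (322,293), in line with blue.

>>> {"name": "send_rows", "arguments": {
  "commands": "50 -0.1 0.05 1 0;50 0 0 1 0;50 0 0 0.5 0;50 0 0 0.4 0;50 0 0 0.3 0;50 0 0 0.25 0;50 0 0 0.2 0;50 0 0 0.15 0;50 0 0 0.15 0;50 0 0 0.1 0;50 0 0 0 0;50 0 0 0 0"
}}

```text
t: 15.85
tcp_pos: [0.5467, 0.3439, 0.1195]
tool_rot: [-0.0, 1.0, 0.0, 0.001]
force: [-1.9, -1.5, 8.0]
finger_gap: 0.673
gripper_force: 43.7
```

>>> {"name": "send_rows", "arguments": {
  "commands": "50 0 0 0.05 0;50 0 0 0 0;60 0 0 0 0;70 0 0 0 0;85 0 0 0 0;85 0 0 0 0;85 0 0 -0.5 0;85 0 0 -1 0;85 0 0 -1 0;85 0 0 -1 0;85 0 0 -0.5 0;85 -0.45 -1 0 0;85 -0.45 -1 0 0;85 -0.45 -1 0 0;85 -0.45 -1 0 0;85 -0.45 -1 0 0;85 -0.45 -1 0 0;85 -0.45 -1 0 0;85 -0.45 -1 0 0;85 -0.45 -1 0 0"
}}

```text
t: 17.52
tcp_pos: [0.6277, 0.1628, 0.1962]
tool_rot: [-0.0, 1.0, -0.0, -0.0]
force: [0.5, 0.6, -0.3]
finger_gap: 1.0
gripper_force: 0.0
```

>>> {"name": "send_rows", "arguments": {
  "commands": "85 -0.45 -1 0 0;85 -0.45 -1 0 0;85 -0.45 -1 0 0;85 -0.45 -0.5 0 0;85 0 0 0 0;85 0 0 0 0;85 0 0 0 0"
}}

```text
t: 18.1
tcp_pos: [0.6628, 0.0949, 0.1961]
tool_rot: [-0.0, 1.0, 0.0, -0.001]
force: [0.1, 0.3, -0.1]
finger_gap: 0.997
gripper_force: 0.0
```

```bash
python3 - <<'E'
from h import *
d=look('w6')
hsv=cv2.cvtColor(d['pixels'],cv2.COLOR_RGB2HSV)
m=(((hsv[...,0]<6)|(hsv[...,0]>174))&(hsv[...,1]>150)&(hsv[...,2]>60)).astype(np.uint8);m[320:]=0
c=max(cv2.findContours(m,0,2)[0],key=cv2.contourArea);x,y,w,h=cv2.boundingRect(c);print(x,y,w,h)
print(onz(d,(x+w/2,y+h-w/2*.97),.04).round(4))
E
```

```text
18.15 [0.6627 0.0952 0.1961] [-7.e-04  1.e+00  3.e-04 -6.e-04] [-0.39 -0.02  0.2 ] 0.997 eye [0.588 0.095 0.331]
289 176 64 68
[0.6919 0.0949 0.04  ]
```

View pics/w6.png

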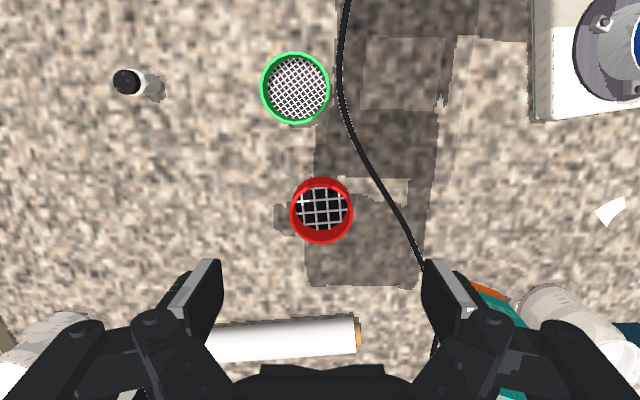

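Red's rim is centred at (321,212). A teal carton shows at about (490,300), so I'll check its clearance before going down.

```bash
python3 - <<'E'
from h import *;import pickle
a,b,d=[pickle.load(open(n+'.pkl','rb')) for n in('scene','side','w6')]
for u in((352,160),(358,167),(366,163)):print('base scene',onz(a,u,0).round(3))
for u in((372,163),(388,165)):print('base side',onz(b,u,0).round(3))
print('top',tri(a,(357,120),b,(379,114)))
for z in(0.1,.15,.2):print(z,onz(d,(472,280),z).round(3),onz(d,(515,300),z).round(3))
E
```

```text
base scene [0.8   0.276 0.   ]
base scene [0.793 0.23  0.   ]
base scene [0.829 0.236 0.   ]
base side [0.782 0.251 0.   ]
base side [0.828 0.231 0.   ]
top (array([0.79175516, 0.24508255, 0.16172682]), np.float64(0.00027944711718412134))
0.1 [0.725 0.211 0.1  ] [0.744 0.249 0.1  ]
0.15 [0.695 0.186 0.15 ] [0.71  0.215 0.15 ]
0.2 [0.666 0.161 0.2  ] [0.676 0.182 0.2  ]
```

>>> {"name": "send_rows", "arguments": {
  "commands": "85 -0.75 0 1 0;85 -0.7 0 1 0;85 0 0 1 0;85 0 0 1 0;85 0 0 1 0;85 0 0 1 0;85 0 0 1 0;85 0 0 1 0;85 0 0 0.6 0;85 0 0 0.25 0;85 0 0 0 0;50 0 0 0 0;50 0 0 0 0;50 0 0 0 0;50 0 0 0 0;50 0 0 0 0;50 0 0 0 0"
}}

```text
t: 19.57
tcp_pos: [0.694, 0.0939, 0.0213]
tool_rot: [-0.0, 1.0, 0.0, 0.002]
force: [-1.0, 1.1, 6.5]
finger_gap: 0.662
gripper_force: 43.0
```

>>> {"name": "send_rows", "arguments": {
  "commands": "50 0 0 -0.5 0;50 0 0 -1 0;50 0 0 -1 0;50 0 0 -1 0;50 0 0 -1 0;50 0 0 -1 0;50 0.57 0.96 -1 0;50 0.57 0.96 -1 0;50 0.57 0.96 -1 0;50 0.57 0.96 -1 0;50 0.57 0.96 -0.5 0;50 0.57 0.96 0 0;50 0.57 0.96 0 0;50 0.57 0.96 0 0;50 0.57 0.96 0 0;50 0.57 0.96 0 0;50 0.57 0.96 0 0;50 0.57 0.96 0 0;50 0.51 0.93 0 0;50 0 0 0 0"
}}

```text
t: 21.23
tcp_pos: [0.5425, 0.3459, 0.2196]
tool_rot: [-0.002, 1.0, 0.001, -0.001]
force: [0.2, 0.1, -0.5]
finger_gap: 0.664
gripper_force: 42.7
```

>>> {"name": "send_rows", "arguments": {
  "commands": "50 0 0 0 0;50 0 0 0 0"
}}

```text
t: 21.4
tcp_pos: [0.5456, 0.3423, 0.2195]
tool_rot: [-0.0, 1.0, -0.0, 0.0]
force: [-0.2, 0.7, -0.8]
finger_gap: 0.665
gripper_force: 42.7
```

```bash
python3 -c "
from h import *
look('w7')"
```

```text
21.45 [0.5459 0.3419 0.2194] [ 3.e-04  1.e+00 -3.e-04  1.e-04] [-0.36 -0.51 -0.06] 0.662 eye [0.47  0.343 0.355]
```

View pics/w7.png

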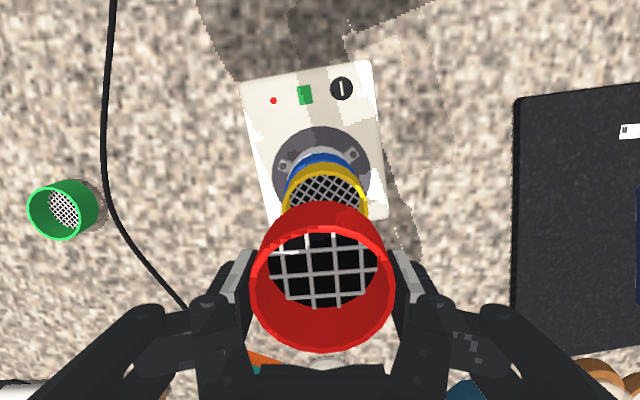

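Yellow sits level on blue, centred at (325,200). Red is held level above at (322,290).

>>> {"name": "send_rows", "arguments": {
  "commands": "50 -0.05 0.05 1 0;50 0 0 0.6 0;50 0 0 0.5 0;50 0 0 0.3 0;50 0 0 0.25 0;50 0 0 0.2 0;50 0 0 0.2 0;50 0 0 0.15 0;50 0 0 0.1 0;50 0 0 0.1 0;50 0 0 0 0;50 0 0 0 0"
}}

```text
t: 22.45
tcp_pos: [0.5466, 0.3439, 0.1516]
tool_rot: [-0.0, 1.0, 0.0, 0.0]
force: [0.7, -1.3, -0.5]
finger_gap: 0.66
gripper_force: 42.7
```

>>> {"name": "send_rows", "arguments": {
  "commands": "50 0 0 0.05 0;50 0 0 0.05 0;50 0 0 0.05 0;50 0 0 0 0;50 0 0 0 0"
}}

```text
t: 22.87
tcp_pos: [0.5468, 0.344, 0.1512]
tool_rot: [-0.0, 1.0, 0.0, 0.001]
force: [-2.7, -1.7, 11.2]
finger_gap: 0.659
gripper_force: 43.8
```

>>> {"name": "send_rows", "arguments": {
  "commands": "60 0 0 0 0;70 0 0 0 0;85 0 0 0 0;85 0 0 0 0;85 0 0 -0.5 0;85 0 0 -1 0;85 0 0 -1 0;85 0 0 -1 0;85 0 0 -0.5 0;85 0.3 -1 0 0;85 0.3 -1 0 0;85 0.3 -1 0 0;85 0.3 -1 0 0;85 0.3 -1 0 0;85 0.3 -1 0 0;85 0.3 -1 0 0;85 0.3 -1 0 0;85 0.3 -1 0 0;85 0.3 -1 0 0;85 0.3 -1 0 0"
}}

```text
t: 24.53
tcp_pos: [0.4801, 0.1229, 0.2284]
tool_rot: [-0.0, 1.0, -0.0, -0.0]
force: [-0.6, -0.2, 0.2]
finger_gap: 0.995
gripper_force: 0.0
```

>>> {"name": "send_rows", "arguments": {
  "commands": "85 0.3 -1 0.3 0;85 0.3 -1 0.3 0;85 0.3 -1 0.3 0;85 0.3 -1 0.3 0;85 0.3 -1 0.3 0;85 0.3 -1 0.3 0;85 0.3 -1 0 0;85 0.3 -1 0 0;85 0.3 -1 0 0;85 0.2 -1 0 0;85 0 -0.1 0 0;85 0 0 0 0;85 0 0 0 0"
}}

```text
t: 25.62
tcp_pos: [0.4226, -0.0779, 0.1924]
tool_rot: [0.0, 1.0, 0.0, -0.0]
force: [0.4, 1.0, 0.6]
finger_gap: 0.994
gripper_force: 0.0
```

```bash
python3 -c "
from h import *
look('w8')"
```

```text
25.67 [ 0.4226 -0.0775  0.1923] [-3.e-04  1.e+00  2.e-04 -1.e-04] [0.26 0.61 0.24] 0.995 eye [ 0.347 -0.078  0.327]
```

View pics/w8.png

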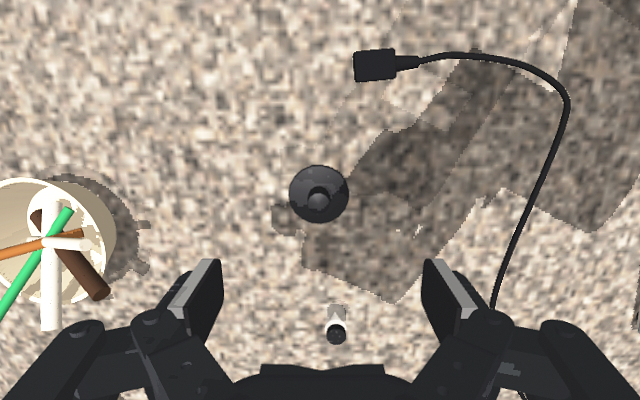

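The lid disc is centred at (319,194) with its knob top at (319,202).

```bash
python3 - <<'E'
from h import *;import pickle
d=pickle.load(open('w8.pkl','rb'))
for n,u,z in(('disc',(319,194),.018),('knob',(319,202),.041)):print(n,onz(d,u,z).round(4))
E
```

```text
disc [ 0.4396 -0.0799  0.018 ]
knob [ 0.44   -0.0798  0.041 ]
```

>>> {"name": "send_rows", "arguments": {
  "commands": "85 -0.5 -0.1 1 0;85 -0.36 0 1 0;85 0 0 1 0;85 0 0 1 0;85 0 0 1 0;85 0 0 1 0;85 0 0 1 0;60 0 0 0.8 0;40 0 0 0.35 0;30 0 0 0 0;30 0 0 0 0;10 0 0 0 0;10 0 0 0 0;10 0 0 0 0;10 0 0 0 0;10 0 0 0 0"
}}

```text
t: 27.0
tcp_pos: [0.4404, -0.0803, 0.0303]
tool_rot: [0.0, 1.0, -0.0, 0.001]
force: [0.5, 3.0, 6.3]
finger_gap: 0.208
gripper_force: 39.8
```

>>> {"name": "send_rows", "arguments": {
  "commands": "10 0 0 0 0;10 0 0 -0.5 0;10 0 0 -1 0;10 0 0 -1 0;10 0 0 -1 0;10 0 0 -1 0;10 0 0 -1 0;10 0 0 -1 0;10 0 0 -1 0;10 -0.25 1 -1 0;10 -0.25 1 -1 0;10 -0.25 1 -1 0;10 -0.25 1 -0.5 0;10 -0.25 1 0 0;10 -0.25 1 0 0;10 -0.25 1 0 0;10 -0.25 1 0 0;10 -0.25 1 0 0;10 -0.25 1 0 0;10 -0.25 1 0 0"
}}

```text
t: 28.67
tcp_pos: [0.4943, 0.1406, 0.2493]
tool_rot: [-0.0, 1.0, -0.0, -0.0]
force: [0.4, 0.4, -0.2]
finger_gap: 0.209
gripper_force: 39.3
```

>>> {"name": "send_rows", "arguments": {
  "commands": "10 -0.25 1 0 0;10 -0.25 1 0 0;10 -0.25 1 0 0;10 -0.25 1 0 0;10 -0.25 1 0 0;10 -0.25 1 0 0;10 -0.25 1 0 0;10 -0.25 1 0 0;10 -0.25 1 0 0;10 -0.25 1 0 0;10 -0.07 0.2 0 0;10 0 0 0 0;10 0 0 0 0"
}}

```text
t: 29.75
tcp_pos: [0.5455, 0.3431, 0.2489]
tool_rot: [-0.0, 1.0, -0.001, -0.001]
force: [0.1, -0.4, -0.3]
finger_gap: 0.213
gripper_force: 39.3
```

```bash
python3 -c "
from h import *
look('w9')"
```

```text
29.8 [0.5455 0.3427 0.249 ] [ 1.e-04  1.e+00 -6.e-04 -6.e-04] [-0.02 -0.05  0.06] 0.212 eye [0.47  0.343 0.384]
```

View pics/w9.png

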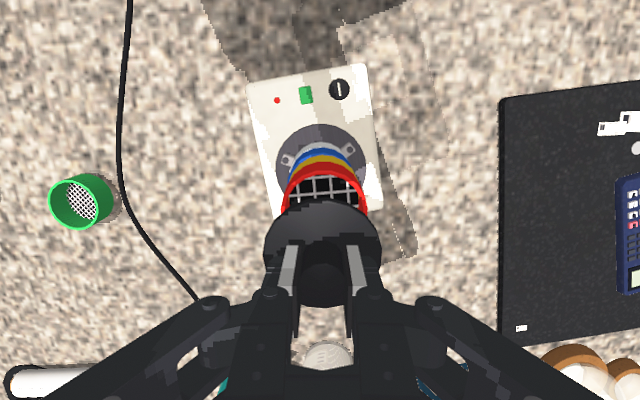

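Red is seated and level on the stack at (325,195). The lid is held level, centred at about (323,255).

>>> {"name": "send_rows", "arguments": {
  "commands": "10 -0.05 0.05 0.8 0;10 0 0 0.5 0;10 0 0 0.4 0;10 0 0 0.3 0;10 0 0 0.25 0;10 0 0 0.2 0;10 0 0 0.15 0;10 0 0 0.15 0;10 0 0 0.1 0;10 0 0 0.1 0;10 0 0 0 0;10 0 0 0 0"
}}

```text
t: 30.8
tcp_pos: [0.5472, 0.3449, 0.1905]
tool_rot: [-0.0, 1.0, 0.0, 0.0]
force: [-0.1, -0.4, -0.2]
finger_gap: 0.208
gripper_force: 39.3
```

>>> {"name": "send_rows", "arguments": {
  "commands": "10 0 0 0.05 0;10 0 0 0.05 0;10 0 0 0.05 0;10 0 0 0 0;10 0 0 0 0"
}}

```text
t: 31.22
tcp_pos: [0.5479, 0.3452, 0.1901]
tool_rot: [-0.0, 1.0, 0.001, 0.002]
force: [-1.9, -1.5, 10.9]
finger_gap: 0.213
gripper_force: 40.5
```

>>> {"name": "send_rows", "arguments": {
  "commands": "25 0 0 0 0;35 0 0 0 0;60 0 0 0 0;85 0 0 0 0;85 0 0 0 0;85 0 0 -0.5 0;85 0 0 -1 0;85 0 0 -1 0;85 0 0 -1 0;85 0 -1 0 0;85 0 -1 0 0;85 0 -1 0 0;85 0 -1 0 0;85 0 -1 0 0;85 0 -1 0 0;85 0 -1 0 0;85 0 0 0 0;85 0 0 0 0"
}}

```text
t: 32.72
tcp_pos: [0.5475, 0.2042, 0.258]
tool_rot: [0.001, 1.0, 0.0, 0.0]
force: [0.6, 0.1, -0.4]
finger_gap: 0.993
gripper_force: 0.0
```

```bash
python3 - <<'E'
from station import cams
import cv2,numpy as np
a=cams.snapshot('scene')['pixels'][90:290,200:430];b=cams.snapshot('side')['pixels'][70:270,220:400]
f=lambda x:cv2.resize(x,None,fx=1.9,fy=1.9,interpolation=cv2.INTER_CUBIC)
cv2.imwrite('pics/end.png',np.hstack([f(a),f(b)])[:,:,::-1])
E
```

```text
(no output)
```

View pics/end.png

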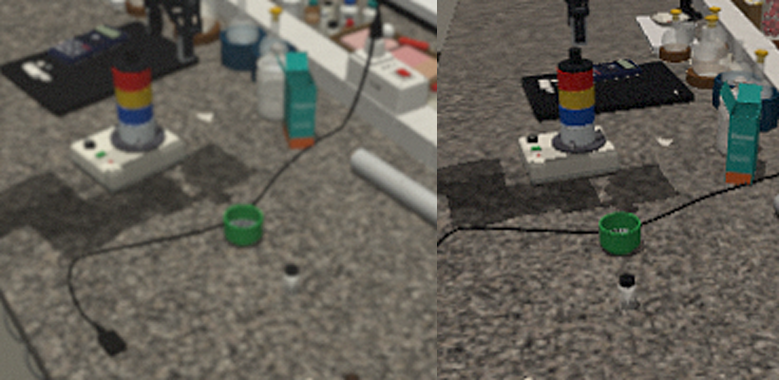

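The final picture shows the stack standing straight at (135,100) in the left crop and (577,100) in the right: blue, yellow, red, then lid. The green sieve and the vial are untouched, and the gripper is clear.

```bash
python3 -c "
from station import sign_off
print(sign_off())"
```

```text
the job is handed in; nothing more can be done
None
```

The stack is built and handed in at about 33 s: blue, yellow, red and the lid sit level on the pan, and the green sieve and vial were left where they stood.

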